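Find the rocking pedestal flange and set it aside

TASK

One of the three steel pedestal flanges on the black granite plate is warped and rocks. Press lightly on the rim of the flanges, on one side, then on the opposite one, and so all round, until you have rocked the bad one under the finger; then lift it by its post and set it down gently and upright in the red rework tray. Leave the two sound flanges standing in their places on the granite and do not disturb the two mirror mounts.

Things in the scene. Friction and masses are not known exactly. Their poses are not given: they have to be found in the camera images.
- granite: Black granite surface plate, 200 (its x) x 400 (its y) x 50 mm, level, fixed; origin at the centre of its top face, z up. Its height above the table varies. Three look-alike steel flanges stand on it in a row along its y, one at each station (see the stations). Exactly one rocks; which one, and in which direction, differs every time. Rim and granite are rigid: keep presses below 15 N.
- station_left (a point): Point on the granite's top, 130 mm along its +y; a flange stands centred on it within 5 mm. Each flange, about 0.45 kg: a disc 100 mm across on four small ball feet 42 mm from its centre, the disc's flat top 16 mm above the granite; upright central post 20 mm across, its top 51 mm above the granite. Turned about its post at random.
- station_mid (a point): Point at the centre of the granite's top; a flange stands centred on it within 5 mm. The rocking flange rests leaning by less than 4 degrees; about 1 N on the raised side of its rim tips it over to the other side, where it holds firm, the pressed rim sinking about 2 to 4 mm; let go, it falls back. A sound flange does not give.
- station_right (a point): Point on the granite's top, 130 mm along its -y; a flange stands centred on it within 5 mm. Pressed firmly 40 mm out from its centre, the rocking flange's rim ends up to 2 mm lower than a sound one's: most on its raised and its lowered side, not at all at the two ends of its rocking axis, a quarter turn away.
- rework_tray: Red open plastic tray, fixed, outside 160 x 160 x 25 mm high, walls and floor 5 mm thick (inside 150 x 150 mm); origin at the centre of its underside on the table, z up.
- mirror_mount: Small round mirror in a black holder on a 13 mm steel post with a 44 mm round black foot, 110 mm tall, loose, fragile, beyond the tray and the granite; origin at the centre of its underside. Not to be disturbed. Its twin stands farther off, near the far edge of the table.

How it is judged:
On the way:
1. the rocking flange, standing on the granite, has been tipped past level to its other side by a finger pressing on the raised side of its rim (angle between flange_b_c4's own x axis and vertical below 1.556 rad and angle between flange_b_c4's own z axis and vertical below 0.1 rad and contact force between the fingers and flange_b_c4 above 1 N and z of flange_b_c4 in the frame of granite below 0.016 m), for 0.1 s.
At the end, for the whole second after the job is handed in: The rocking flange stands upright (within 0.1 rad) on the floor of the red tray, its centre within 45 mm of the tray's, and stays there; both sound flanges stand flat on the granite within 25 mm of where they were (horizontal distance between flange_b_c4 and rework_tray below 0.045 m and z of flange_b_c4 in the frame of rework_tray below 0.022 m and angle between flange_b_c4's own z axis and vertical below 0.1 rad and distance of each of flange_a_c4, flange_c_c4 from where it was at the start of the episode below 0.025 m and angle between each of flange_a_c4, flange_c_c4's own z axis and vertical below 0.03 rad); the robot touches nothing.
It fails at once if the granite carries more than 40 N in all (the three flanges weigh about 13 N, so a press of more than about 26 N) (contact force between granite and anything else above 40 N).
It fails at once if a flange is dropped or pushed into the tray with more than 40 N (contact force between rework_tray and anything else above 40 N).
It fails at once if a sound flange is shoved more than 35 mm or tipped over (distance of any of flange_a_c4, flange_c_c4 from where it was at the start of the episode above 0.035 m or angle between any of flange_a_c4, flange_c_c4's own z axis and vertical above 0.3 rad).
It fails at once if a mirror mount is moved more than 20 mm or tipped over (distance of any of mirror_mount, mirror_2_c0 from where it was at the start of the episode above 0.02 m or angle between any of mirror_mount, mirror_2_c0's own z axis and vertical above 0.3 rad).
It also fails if it takes over 72 s, if anything falls off the work surface, if the arm or the gripper's body presses on something with over 40 N, if the wrist force passes 120 N, or if a joint passes its speed limit or range.

ROBOT

A 6-joint arm with a two-finger parallel gripper is mounted at the origin on the work surface. World frame = base frame: x ahead of the robot, y to its left, z up, the work surface at z = 0. Lengths are in m, angles in rad, forces in N, time in s.
With the tool pointing down it reaches from about 0.3 to 0.825 m from the base axis. Payload 5.4 kg.
Tool frame: the origin (TCP) lies between the finger pads; the fingertips stand 11 mm ahead of it and the grasp point (between the pads) lies 8 mm behind it (tip_reach is the distance from the TCP to the fingertips, in m); x points along the fingers, z is the direction in which the jaws open and shut, and the axes are right-handed (so a half turn about x gives the same grasp; the last joint's range is limited). The gripper opens to 92 mm and grips with 3 to 60 N. Pads are 20 mm wide; open, the fingers measure 128 mm over their backs; the gripper's body (75 mm by 189 mm) begins 69 mm behind the grasp point.
Start: joints at [-1.492, 0.158, 1.597, -0, 1.386, -0.21], TCP at [0.164, -0.551, 0.226] pointing down, gripper open.
Joint ranges: [-2.91, 2.91], [-0.94, 2.29], [0.18, 2.7], [-1.29, 4.43], [0.17, 2.64], [-3, 3]. Speed limits (rad/s): [2.57, 2.57, 3.14, 3.14, 3.14, 3.14].

INTERFACE

Orientations are given as a rotation vector (axis times angle).
In Python, from bench import * gives the robot as it stands.
- The arm moves only by the tool send_rows, never from a script. Its argument "rows" is a list of rows, each a list of 3 entries, a list of its own where there are three numbers: the finger opening in mm, from 0 to 91.9, then the shift along the tool's x, y, z in mm, then the turn, a rotation vector about the tool's x, y, z in rad. A call has 1 to 12 rows; each row shifts and turns the commanded pose from where the row before left it, along the tool's axes as they then stand; what a row does not reach is not made up. A row lasts 1/10 s, in which the tool goes at most 50 mm and 8.59 degrees, less where a joint would pass 70% of its speed; a pose out of reach is approached as far as the arm can. A call is refused whole if a number of a shift passes 50 or a number of a turn 0.15, either way. A call with a gripper value outside its range is refused whole. The fingers move at their own pace and stop on an object; the grip force is fixed at half the most. Time passes only in rows, so rows that do not move let the fingers close. It gives the time, the measured TCP pose, the force and the opening at its end, in the units of the state.
- sense(): the state, without advancing time (a new reading comes with each control period).
- read_camera(name): name is "scene" or "top" or "wrist"; returns the picture (420x560x3 uint8, red, green, blue); there is no depth.
- calibration(name): a dict with "intrinsics" (3x3 intrinsics, pixels), "dist" ([k1, k2, p1, p2, k3] as OpenCV has them; the pictures are not rectified), "view" (4x4, takes a point from world to camera coordinates); the wrist camera has in their place "mount" (4x4, takes a point from camera to tool coordinates, whose origin is the TCP and whose axes are the tool frame's). Camera axes: x right, y down, z forward; pixel columns grow to the right and rows downward; lengths in m; the calibration is good to about 2 mm. A picture is of the moment at which its call begins: read the wrist's pose just before it. calibration takes no time and is no camera call.
- job_done(): hands the job in, once; it reports no verdict.
Trained networks look in the newest picture that a camera, given by its name, has taken for a name from the list of things; names that differ only in an ending like _2 or _b are one class to them, and where a whole thing is asked for, a point or a joint stands for the part that bears it (a point fixed in the world has none). Each returns a list of dicts, best first, with "p" (0 to 1); they miss things now and then, are a little off and sometimes report something else, mostly with a low value. They report only what shows in the picture. A call takes as long as a camera call.
- find_in(camera, target): "rect" ([left, top, right, bottom] in pixels, round what is visible of it).
- place_of(camera, target): "position" ([row, column] in pixels: a listed point, or the origin of a listed thing).
The state is a dict: "time": time; "joint_pos": joint angles; "joint_velocities": joint speeds; "effort": joint torques, N m; "ee_pos": TCP position; "tcp_rot": TCP orientation; "wrist_force": force on the tool from outside, world axes, zero at the start; "ft_torque": the same for the moment, N m; "grip_width": finger opening in m.
Only numpy, scipy, OpenCV 4.12 (cv2) and the standard library are available. Lean on these libraries where they do the work, as an engineer would, in place of code of your own. Each camera call takes 0.05 s, during which the arm holds its last target. There are 200 camera calls.

## Working session

There is one attempt and no reset: what is moved stays moved. The work goes in short steps, Python scripts to look and compute and a tool call to move; the robot and the scene stay as the last step left them, time stands still between calls to the robot, and variables do not carry over. Pictures are saved under pics/ and viewed, on a budget of 10 in all, crops included, one or two more only if the job needs it, and the job is handed in when it is done.

Besides the shell and the picture viewer there is one more tool, called after "Emit:" in YAML: its name, and indented under it one key for each argument. send_rows: Moves the arm, as the interface text tells. Its arguments: {"type":"object","properties":{"rows":{"type":"array"}},"required":["rows"]}

```bash
mkdir -p pics; python3 - <<'E'
from bench import *
import numpy as np,cv2
s=sense();print({k:np.round(v,3) for k,v in s.items()})
for c in("scene","top","wrist"):
    im=read_camera(c);cv2.imwrite(f"pics/{c}0.png",im[:,:,::-1])
    k=calibration(c);print(c,{a:np.round(b,4).tolist() for a,b in k.items()})
    for t in("granite","station_left","station_mid","station_right","rework_tray","mirror_mount"):
        print(t,[(np.round(d["position"]).tolist(),round(d["p"],2)) for d in place_of(c,t)[:3]])
a=cv2.imread("pics/scene0.png");b=cv2.imread("pics/top0.png")
cv2.imwrite("pics/both0.png",np.vstack([cv2.resize(np.hstack([a,b]),(800,300))]))
E
```

```text
{'time': np.float64(0.0), 'joint_pos': array([-1.492,  0.159,  1.598, -0.   ,  1.386, -0.21 ]), 'joint_velocities': array([-0.001, -0.002, -0.001, -0.001,  0.001, -0.001]), 'effort': array([ 0.0000e+00, -3.8557e+01, -3.2211e+01,  7.0000e-02,  3.8000e-02,
       -0.0000e+00]), 'ee_pos': array([ 0.164, -0.551,  0.225]), 'tcp_rot': array([ 0.995,  1.333, -0.993]), 'wrist_force': array([-0.017,  0.765, -0.048]), 'ft_torque': array([0.013, 0.006, 0.044]), 'grip_width': np.float64(0.092)}
scene {'intrinsics': [[381.2578, 0.0, 277.867], [0.0, 381.2578, 208.3148], [0.0, 0.0, 1.0]], 'dist': [-0.0089, 0.0, 0.0, 0.0, 0.0], 'view': [[0.8226, 0.5686, -0.0058, -0.5525], [0.4655, -0.6792, -0.5675, -0.2396], [-0.3266, 0.4641, -0.8234, 1.1673], [0.0, 0.0, 0.0, 1.0]]}
granite []
station_left []
station_mid []
station_right []
rework_tray [([135.0, 301.0], 0.62), ([228.0, 335.0], 0.2)]
mirror_mount [([224.0, 336.0], 0.86)]
top {'intrinsics': [[464.0761, 0.0, 269.4794], [0.0, 464.0761, 210.4924], [0.0, 0.0, 1.0]], 'dist': [-0.1597, 0.0, 0.0, 0.0, 0.0], 'view': [[0.0174, -0.9998, -0.0139, 0.0435], [-0.9892, -0.0152, -0.1458, 0.652], [0.1456, 0.0163, -0.9892, 1.0783], [0.0, 0.0, 0.0, 1.0]]}
granite []
station_left []
station_mid []
station_right []
rework_tray [([259.0, 164.0], 0.91)]
mirror_mount [([164.0, 247.0], 0.62)]
wrist {'intrinsics': [[306.0474, 0.0, 275.6873], [0.0, 306.0474, 211.1449], [0.0, 0.0, 1.0]], 'dist': [-0.0451, 0.0, 0.0, 0.0, 0.0], 'mount': [[0.0005, -0.2569, 0.9664, -0.1585], [-0.0016, -0.9664, -0.2569, 0.0715], [1.0, -0.0015, -0.0009, 0.0001], [0.0, 0.0, 0.0, 1.0]]}
granite []
station_left []
station_mid []
station_right []
rework_tray []
mirror_mount []
```

View pics/both0.png

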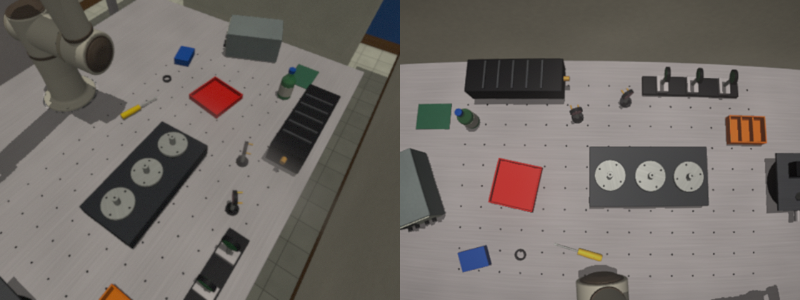

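The top view shows the granite right of centre, with flanges at about full-size pixels (col, row) (294,245), (351,246) and (405,247). The tray is at (161,258), the mirror foot at (247,164) and its twin beyond.

```bash
cat > h.py <<'E'
from bench import *
import numpy as np,cv2
from scipy.optimize import least_squares
from scipy.spatial.transform import Rotation as R
def K(c):
    k=calibration(c);return np.array(k["intrinsics"]),np.array(k["dist"]),np.array(k["view"])
def proj(c,P):
    k,d,V=K(c);return cv2.projectPoints(np.atleast_2d(P).astype(float),cv2.Rodrigues(V[:3,:3])[0],V[:3,3],k,d)[0][:,0]
def ray(c,uv,z):
    k,d,V=K(c);n=cv2.undistortPoints(np.array(uv,float).reshape(-1,1,2),k,d)[:,0]
    r=np.c_[n,np.ones(len(n))]@V[:3,:3];o=-V[:3,:3].T@V[:3,3]
    return o+r*((z-o[2])/r[:,2])[:,None]
E
python3 - <<'E'
from h import *
def blobs(c,near):
    g=cv2.imread(f"pics/{c}0.png",0);m=(g>95).astype(np.uint8)
    n,l,s,ce=cv2.connectedComponentsWithStats(m,connectivity=4);out=[]
    for p in near:
        i=np.argmin([np.hypot(*(ce[j]-p))+(1e3 if s[j,4]<300 else 0) for j in range(n)])
        cnt=cv2.findContours((l==i).astype(np.uint8),cv2.RETR_EXTERNAL,cv2.CHAIN_APPROX_NONE)[0][0]
        e=cv2.fitEllipse(cv2.convexHull(cnt));out.append(e[0]);print(c,s[i].tolist(),np.round(e[0],1),np.round(e[1],1))
    return np.array(out)
t=blobs("top",[(294,245),(351,246),(405,247)])
s=blobs("scene",[(241,200),(204,240),(165,285)])
for a,b in zip(t,s):
    f=least_squares(lambda P:np.r_[proj("top",P)[0]-a,proj("scene",P)[0]-b],[.5,-.1,.07]);print(np.round(f.x,4),np.round(f.fun,1))
for z in(.05,.07,.09):
    P=ray("top",t,z);print(z,P.round(4).tolist(),np.linalg.norm(P[0]-P[2]))
# tray: red mask
im=cv2.imread("pics/top0.png").astype(int);m=((im[:,:,2]>120)&(im[:,:,1]<70)&(im[:,:,0]<80)).astype(np.uint8)
c=max(cv2.findContours(m,0,1)[0],key=cv2.contourArea);r=cv2.minAreaRect(c);q=ray("top",cv2.boxPoints(r),.02);print("tray",q.round(3).tolist(),q.mean(0),ray("top",[(164,259)],.0))
print("mirror",ray("top",[(247,164)],0))
s=sense();print(R.from_rotvec(s["tcp_rot"]).as_matrix().round(3))
E
```

```text
top [272, 224, 44, 43, 1471] [293.8 245. ] [43.1 43.7]
top [329, 225, 43, 43, 1442] [350.1 245.8] [42.7 43.3]
top [383, 226, 42, 42, 1366] [403.8 246.7] [41.4 42.9]
scene [221, 185, 42, 33, 974] [241.4 201. ] [32.4 41.1]
scene [183, 222, 45, 38, 1252] [205.1 240.5] [37.7 44.8]
scene [141, 263, 48, 44, 1550] [164.5 284.6] [41.9 49.9]
[ 0.567  -0.0038  0.0779] [-0.3 -0.3 -0.5  0.1]
[ 0.5667 -0.136   0.0779] [-0.3 -0.3 -0.4  0.1]
[ 0.5659 -0.2643  0.0771] [-0.3 -0.2 -0.3  0.1]
0.05 [[0.5683, -0.0057, 0.05], [0.5682, -0.1411, 0.05], [0.5674, -0.2725, 0.05]] 0.26680436256884427
0.07 [[0.5668, -0.0049, 0.07], [0.5667, -0.1379, 0.07], [0.5659, -0.2669, 0.07]] 0.26200709265926037
0.09 [[0.5653, -0.0042, 0.09], [0.5652, -0.1347, 0.09], [0.5645, -0.2614, 0.09]] 0.25720982274967635
tray [[0.468, 0.416, 0.02], [0.626, 0.386, 0.02], [0.593, 0.23, 0.02], [0.438, 0.261, 0.02]] [0.53100303 0.32301345 0.02      ] [[0.5303377 0.3193633 0.       ]]
mirror [[0.77849764 0.11503699 0.        ]]
[[ 0.     0.959  0.285]
 [-0.     0.285 -0.959]
 [-1.    -0.     0.   ]]
```

Emit:
send_rows:
  rows:
    - [0, [0, 0, 0], [0.144, 0, 0]]
    - [0, [0, 0, 0], [0.144, 0, 0]]
    - [0, [0, 36.2, -28.6], [0, 0, 0]]
    - [0, [0, 36.2, -28.6], [0, 0, 0]]
    - [0, [0, 36.2, -28.6], [0, 0, 0]]
    - [0, [0, 36.2, -28.6], [0, 0, 0]]
    - [0, [0, 36.2, -28.6], [0, 0, 0]]
    - [0, [0, 36.2, -28.6], [0, 0, 0]]
    - [0, [0, 36.2, -28.6], [0, 0, 0]]
    - [0, [0, 36.2, -28.6], [0, 0, 0]]
    - [0, [0, 36.2, -28.6], [0, 0, 0]]
    - [0, [0, 36.2, -28.6], [0, 0, 0]]

```text
time: 2.25
ee_pos: [0.5269, -0.2635, 0.2258]
tcp_rot: [1.208, 1.209, -1.208]
wrist_force: [-0.3, -0.8, -0.2]
grip_width: 0.0005
```

```bash
python3 - <<'E'
from h import *
im=read_camera("wrist");cv2.imwrite("pics/w1.png",im[:,:,::-1])
for t in("station_right","station_mid","granite","rework_tray"):print(t,[(np.round(d["position"]).tolist(),round(d["p"],2)) for d in place_of("wrist",t)[:3]])
E
```

```text
station_right []
station_mid []
granite []
rework_tray []
```

View pics/w1.png

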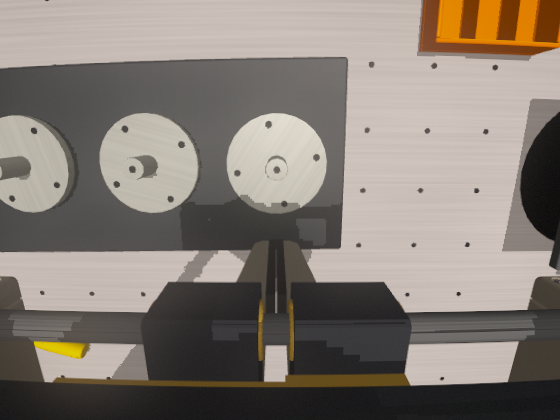

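Emit:
send_rows:
  rows:
    - [0, [43, 0, 0], [0, 0, 0]]
    - [0, [43, 0, 0], [0, 0, 0]]
    - [0, [40, 0, 0], [0, 0, 0]]
    - [0, [0, 0, 0], [0, 0, 0]]

```text
time: 2.9
ee_pos: [0.5214, -0.264, 0.0944]
tcp_rot: [1.211, 1.218, -1.214]
wrist_force: [-0.8, 0.3, 0.2]
grip_width: 0.0003
```

The wrist view shows the right flange centred at pixel (277,163), straight ahead of the closed fingers, with the mid flange to its left at (148,163). Next I press on the near (−x) side of the right flange.

Emit:
send_rows:
  rows:
    - [0, [2, 0, 0], [0, 0, 0]]
    - [0, [2, 0, 0], [0, 0, 0]]
    - [0, [0, 0, 0], [0, 0, 0]]

```text
time: 3.2
ee_pos: [0.5264, -0.2659, 0.0978]
tcp_rot: [1.209, 1.206, -1.208]
wrist_force: [0.2, -0.0, -0.6]
grip_width: 0.0005
```

Emit:
send_rows:
  rows:
    - [0, [1, 0, 0], [0, 0, 0]]
    - [0, [1, 0, 0], [0, 0, 0]]

```text
time: 3.4
ee_pos: [0.526, -0.2652, 0.0945]
tcp_rot: [1.208, 1.208, -1.208]
wrist_force: [-0.2, -0.2, -0.4]
grip_width: 0.0005
```

Emit:
send_rows:
  rows:
    - [0, [2, 0, 0], [0, 0, 0]]
    - [0, [1, 0, 0], [0, 0, 0]]
    - [0, [0, 0, 0], [0, 0, 0]]

```text
time: 3.7
ee_pos: [0.5258, -0.265, 0.0915]
tcp_rot: [1.208, 1.209, -1.208]
wrist_force: [-2.3, 2.2, 6.0]
grip_width: 0.0004
```

Emit:
send_rows:
  rows:
    - [0, [1, 0, 0], [0, 0, 0]]
    - [0, [1, 0, 0], [0, 0, 0]]
    - [0, [0, 0, 0], [0, 0, 0]]

```text
time: 4.0
ee_pos: [0.5259, -0.2651, 0.0912]
tcp_rot: [1.208, 1.209, -1.208]
wrist_force: [-6.1, 3.4, 15.3]
grip_width: 0.0005
```

Emit:
send_rows:
  rows:
    - [0, [1, 0, 0], [0, 0, 0]]
    - [0, [0, 0, 0], [0, 0, 0]]

```text
time: 4.2
ee_pos: [0.5259, -0.2651, 0.0911]
tcp_rot: [1.208, 1.209, -1.208]
wrist_force: [-8.6, 5.3, 20.9]
grip_width: 0.0003
```

Emit:
send_rows:
  rows:
    - [0, [-8, 0, 0], [0, 0, 0]]
    - [0, [0, 0, -40], [0, 0, 0]]
    - [0, [0, 40, 0], [0, 0, 0]]
    - [0, [0, 0, 0], [0, 0, 0]]
    - [0, [2, 0, 0], [0, 0, 0]]
    - [0, [2, 0, 0], [0, 0, 0]]
    - [0, [2, 0, 0], [0, 0, 0]]
    - [0, [0, 0, 0], [0, 0, 0]]
    - [0, [0, 0, 0], [0, 0, 0]]

```text
time: 5.1
ee_pos: [0.5654, -0.2255, 0.0914]
tcp_rot: [1.209, 1.208, -1.209]
wrist_force: [-2.7, 2.4, 8.3]
grip_width: 0.0007
```

Emit:
send_rows:
  rows:
    - [0, [-7, 0, 0], [0, 0, 0]]
    - [0, [0, 1, -48], [0, 0, 0]]
    - [0, [0, 0, 0], [0, 0, 0]]
    - [0, [2, 0, 0], [0, 0, 0]]
    - [0, [2, 0, 0], [0, 0, 0]]
    - [0, [2, 0, 0], [0, 0, 0]]
    - [0, [0, 0, 0], [0, 0, 0]]
    - [0, [0, 0, 0], [0, 0, 0]]

```text
time: 5.9
ee_pos: [0.5665, -0.1781, 0.0914]
tcp_rot: [1.209, 1.209, -1.21]
wrist_force: [-2.0, 0.7, 5.6]
grip_width: 0.0005
```

Emit:
send_rows:
  rows:
    - [0, [-7, 0, 0], [0, 0, 0]]
    - [0, [0, -40, 0], [0, 0, 0]]
    - [0, [0, 0, -41], [0, 0, 0]]
    - [0, [0, 0, 0], [0, 0, 0]]
    - [0, [2, 0, 0], [0, 0, 0]]
    - [0, [2, 0, 0], [0, 0, 0]]
    - [0, [3, 0, 0], [0, 0, 0]]
    - [0, [0.5, 0, 0], [0, 0, 0]]
    - [0, [0, 0, 0], [0, 0, 0]]

```text
time: 6.8
ee_pos: [0.527, -0.1369, 0.0914]
tcp_rot: [1.209, 1.208, -1.209]
wrist_force: [-2.5, 0.9, 8.5]
grip_width: 0.0007
```

Emit:
send_rows:
  rows:
    - [0, [-8, 0, 0], [0, 0, 0]]
    - [0, [0, 0, -44], [0, 0, 0]]
    - [0, [0, 0, -44], [0, 0, 0]]
    - [0, [0, 0, -44], [0, 0, 0]]
    - [0, [0, 0, 0], [0, 0, 0]]
    - [0, [2, 0, 0], [0, 0, 0]]
    - [0, [2, 0, 0], [0, 0, 0]]
    - [0, [3, 0, 0], [0, 0, 0]]
    - [0, [0.7, 0, 0], [0, 0, 0]]
    - [0, [0, 0, 0], [0, 0, 0]]

```text
time: 7.8
ee_pos: [0.5267, -0.0054, 0.0911]
tcp_rot: [1.21, 1.208, -1.21]
wrist_force: [-2.1, -0.8, 5.5]
grip_width: 0.0005
```

Emit:
send_rows:
  rows:
    - [0, [-7, 0, 0], [0, 0, 0]]
    - [0, [0, 0, 40], [0, 0, 0]]
    - [0, [0, 40, 0], [0, 0, 0]]
    - [0, [0, 0, 0], [0, 0, 0]]
    - [0, [2, 0, 0], [0, 0, 0]]
    - [0, [2, 0, 0], [0, 0, 0]]
    - [0, [3, 0, 0], [0, 0, 0]]
    - [0, [0, 0, 0], [0, 0, 0]]
    - [0, [0, 0, 0], [0, 0, 0]]

```text
time: 8.7
ee_pos: [0.566, -0.0437, 0.0906]
tcp_rot: [1.208, 1.21, -1.209]
wrist_force: [-1.1, -0.2, 1.3]
grip_width: 0.0003
```

Emit:
send_rows:
  rows:
    - [0, [0.7, 0, 0], [0, 0, 0]]
    - [0, [0, 0, 0], [0, 0, 0]]

```text
time: 8.9
ee_pos: [0.5662, -0.0439, 0.0901]
tcp_rot: [1.208, 1.21, -1.209]
wrist_force: [-2.2, -0.6, 3.2]
grip_width: 0.0003
```

Emit:
send_rows:
  rows:
    - [0, [1, 0, 0], [0, 0, 0]]
    - [0, [0, 0, 0], [0, 0, 0]]

```text
time: 9.1
ee_pos: [0.5664, -0.0439, 0.0899]
tcp_rot: [1.208, 1.21, -1.209]
wrist_force: [-4.6, -1.1, 8.6]
grip_width: 0.0006
```

Emit:
send_rows:
  rows:
    - [0, [-6, 0, 0], [0, 0, 0]]
    - [0, [0, 0, 0], [0, 0, 0]]
    - [0, [1.5, 0, 0], [0, 0, 0]]
    - [0, [0, 0, 0], [0, 0, 0]]

```text
time: 9.5
ee_pos: [0.5662, -0.0437, 0.0927]
tcp_rot: [1.209, 1.21, -1.209]
wrist_force: [-0.3, -0.8, -0.2]
grip_width: 0.0003
```

Emit:
send_rows:
  rows:
    - [0, [1.2, 0, 0], [0, 0, 0]]
    - [0, [0, 0, 0], [0, 0, 0]]

```text
time: 9.7
ee_pos: [0.5662, -0.0438, 0.0917]
tcp_rot: [1.209, 1.21, -1.209]
wrist_force: [0.1, -0.0, 1.2]
grip_width: 0.0003
```

Emit:
send_rows:
  rows:
    - [0, [0.8, 0, 0], [0, 0, 0]]
    - [0, [0, 0, 0], [0, 0, 0]]

```text
time: 9.9
ee_pos: [0.5663, -0.044, 0.0911]
tcp_rot: [1.208, 1.21, -1.209]
wrist_force: [-0.3, -1.3, 1.0]
grip_width: 0.0006
```

Emit:
send_rows:
  rows:
    - [0, [0.7, 0, 0], [0, 0, 0]]
    - [0, [0, 0, 0], [0, 0, 0]]

```text
time: 10.1
ee_pos: [0.5664, -0.044, 0.0905]
tcp_rot: [1.209, 1.209, -1.209]
wrist_force: [0.0, -0.8, 0.4]
grip_width: 0.0007
```

Emit:
send_rows:
  rows:
    - [0, [1, 0, 0], [0, 0, 0]]
    - [0, [1, 0, 0], [0, 0, 0]]
    - [0, [0, 0, 0], [0, 0, 0]]
    - [0, [0, 0, 0], [0, 0, 0]]
    - [0, [0, 0, 0], [0, 0, 0]]

```text
time: 10.6
ee_pos: [0.5667, -0.0441, 0.0898]
tcp_rot: [1.208, 1.209, -1.208]
wrist_force: [-3.3, -0.9, 8.2]
grip_width: 0.0005
```

Emit:
send_rows:
  rows:
    - [0, [-9, 0, 0], [0, 0, 0]]
    - [0, [0, -40, 0], [0, 0, 0]]
    - [0, [0, 0, -40], [0, 0, 0]]
    - [0, [0, 0, -40], [0, 0, 0]]
    - [0, [0, 40, 0], [0, 0, 0]]
    - [0, [2, 0, 0], [0, 0, 0]]
    - [0, [2, 0, 0], [0, 0, 0]]
    - [0, [2.5, 0, 0], [0, 0, 0]]
    - [0, [0, 0, 0], [0, 0, 0]]

```text
time: 11.5
ee_pos: [0.5654, 0.0359, 0.0907]
tcp_rot: [1.209, 1.21, -1.21]
wrist_force: [0.2, 0.5, -0.0]
grip_width: 0.0007
```

Emit:
send_rows:
  rows:
    - [0, [1, 0, 0], [0, 0, 0]]
    - [0, [0, 0, 0], [0, 0, 0]]

```text
time: 11.7
ee_pos: [0.566, 0.0359, 0.0902]
tcp_rot: [1.209, 1.209, -1.209]
wrist_force: [-0.3, -0.0, 0.2]
grip_width: 0.0003
```

Emit:
send_rows:
  rows:
    - [0, [0.7, 0, 0], [0, 0, 0]]
    - [0, [0, 0, 0], [0, 0, 0]]

```text
time: 11.9
ee_pos: [0.5662, 0.036, 0.0899]
tcp_rot: [1.208, 1.209, -1.209]
wrist_force: [-3.2, -1.0, 5.2]
grip_width: 0.0002
```

Emit:
send_rows:
  rows:
    - [0, [-25, 0, 0], [0, 0, 0]]
    - [0, [-25, 0, 0], [0, 0, 0]]
    - [60, [0, 1, 40], [0, 0, 0]]
    - [60, [0, 0, 0], [0, 0, 0]]
    - [60, [0, 0, 0], [0, 0, 0]]
    - [60, [0, 0, 0], [0, 0, 0]]
    - [60, [0, 0, 0], [0, 0, 0]]

```text
time: 12.6
ee_pos: [0.5669, -0.003, 0.1387]
tcp_rot: [1.208, 1.211, -1.208]
wrist_force: [0.2, -0.8, -0.0]
grip_width: 0.0381
```

```bash
python3 - <<'E'
from h import *
im=read_camera("wrist");cv2.imwrite("pics/w2.png",im[:,:,::-1])
E
```

```text
(no output)
```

View pics/w2.png

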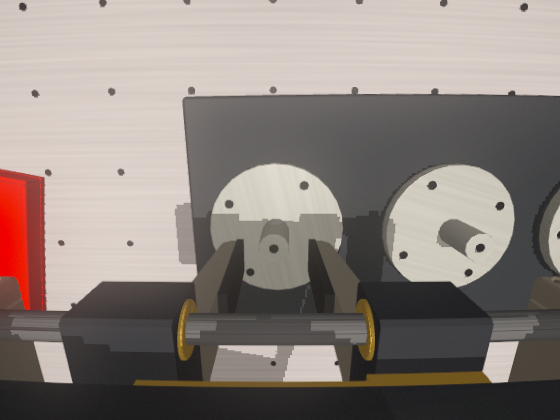

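The post top at (274,248) sits midway between the fingers, so I descend and close.

Emit:
send_rows:
  rows:
    - [60, [0, 0, 0], [0, 0, 0]]
    - [60, [0, 0, 0], [0, 0, 0]]
    - [60, [13, 0, 0], [0, 0, 0]]
    - [60, [13, 0, 0], [0, 0, 0]]
    - [60, [12, 0, 0], [0, 0, 0]]
    - [60, [0, 0, 0], [0, 0, 0]]
    - [0, [0, 0, 0], [0, 0, 0]]
    - [0, [0, 0, 0], [0, 0, 0]]
    - [0, [0, 0, 0], [0, 0, 0]]
    - [0, [0, 0, 0], [0, 0, 0]]
    - [0, [0, 0, 0], [0, 0, 0]]
    - [0, [0, 0, 0], [0, 0, 0]]

```text
time: 13.85
ee_pos: [0.5676, -0.0037, 0.1016]
tcp_rot: [1.209, 1.209, -1.208]
wrist_force: [0.8, 0.8, 0.7]
grip_width: 0.0193
```

Emit:
send_rows:
  rows:
    - [0, [0, 0, 0], [0, 0, 0]]
    - [0, [0, 0, 0], [0, 0, 0]]
    - [0, [0, 0, 0], [0, 0, 0]]
    - [0, [-5, 0, 0], [0, 0, 0]]
    - [0, [-10, 0, 0], [0, 0, 0]]
    - [0, [-20, 0, 0], [0, 0, 0]]
    - [0, [-30, 0, 0], [0, 0, 0]]
    - [0, [0, 0, 0], [0, 0, 0]]

```text
time: 14.65
ee_pos: [0.5701, -0.0046, 0.1708]
tcp_rot: [1.211, 1.202, -1.204]
wrist_force: [1.5, -0.4, -3.8]
grip_width: 0.0195
```

Emit:
send_rows:
  rows:
    - [0, [0, -2, -18], [0, 0, 0]]
    - [0, [0, -4, -36], [0, 0, 0]]
    - [0, [0, -4, -36], [0, 0, 0]]
    - [0, [0, -4, -36], [0, 0, 0]]
    - [0, [0, -4, -36], [0, 0, 0]]
    - [0, [0, -4, -36], [0, 0, 0]]
    - [0, [0, -4, -36], [0, 0, 0]]
    - [0, [0, -4, -36], [0, 0, 0]]
    - [0, [0, -4, -36], [0, 0, 0]]
    - [0, [0, -2, -19], [0, 0, 0]]
    - [0, [0, 0, 0], [0, 0, 0]]
    - [0, [0, 0, 0], [0, 0, 0]]

```text
time: 15.85
ee_pos: [0.5302, 0.3207, 0.1646]
tcp_rot: [1.206, 1.21, -1.21]
wrist_force: [0.4, -1.1, -4.8]
grip_width: 0.019
```

```bash
python3 - <<'E'
from h import *
a=read_camera("scene");b=read_camera("top")
cv2.imwrite("pics/both1.png",np.hstack([a[40:300,150:450],b[130:390,60:360]])[:,:,::-1])
E
```

```text
(no output)
```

View pics/both1.png

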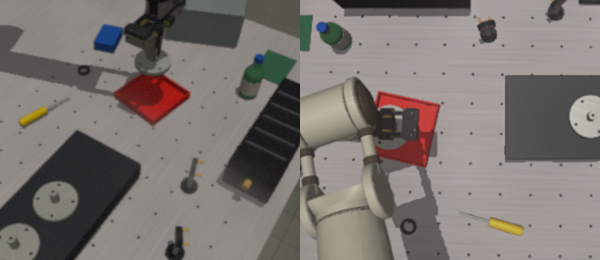

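The flange hangs over the tray, and both sound flanges and mirror mounts are in place. Lowering now.

Emit:
send_rows:
  rows:
    - [0, [30, 0, 0], [0, 0, 0]]
    - [0, [30, 0, 0], [0, 0, 0]]
    - [0, [25, 0, 0], [0, 0, 0]]
    - [0, [15, 0, 0], [0, 0, 0]]
    - [0, [10, 0, 0], [0, 0, 0]]
    - [0, [4, 0, 0], [0, 0, 0]]
    - [0, [0, 0, 0], [0, 0, 0]]
    - [0, [0, 0, 0], [0, 0, 0]]

```text
time: 16.75
ee_pos: [0.5321, 0.3215, 0.0537]
tcp_rot: [1.21, 1.208, -1.207]
wrist_force: [-0.2, 0.0, -4.4]
grip_width: 0.0197
```

Emit:
send_rows:
  rows:
    - [0, [2, 0, 0], [0, 0, 0]]
    - [0, [2, 0, 0], [0, 0, 0]]
    - [0, [2, 0, 0], [0, 0, 0]]
    - [0, [2, 0, 0], [0, 0, 0]]
    - [0, [0, 0, 0], [0, 0, 0]]

```text
time: 17.25
ee_pos: [0.5307, 0.321, 0.0438]
tcp_rot: [1.208, 1.21, -1.209]
wrist_force: [-0.6, -0.7, -5.2]
grip_width: 0.0193
```

Emit:
send_rows:
  rows:
    - [0, [1, 0, 0], [0, 0, 0]]
    - [0, [1, 0, 0], [0, 0, 0]]
    - [0, [0, 0, 0], [0, 0, 0]]

```text
time: 17.55
ee_pos: [0.5311, 0.3212, 0.0424]
tcp_rot: [1.209, 1.21, -1.208]
wrist_force: [-0.4, -0.3, -4.2]
grip_width: 0.019
```

Emit:
send_rows:
  rows:
    - [0, [0.7, 0, 0], [0, 0, 0]]
    - [0, [0.7, 0, 0], [0, 0, 0]]
    - [0, [0, 0, 0], [0, 0, 0]]

```text
time: 17.85
ee_pos: [0.5313, 0.3213, 0.042]
tcp_rot: [1.209, 1.209, -1.208]
wrist_force: [-3.5, -0.8, 5.4]
grip_width: 0.0192
```

Firm on the floor, so I ease off, open and rise.

Emit:
send_rows:
  rows:
    - [0, [-1, 0, 0], [0, 0, 0]]
    - [45, [0, 0, 0], [0, 0, 0]]
    - [45, [0, 0, 0], [0, 0, 0]]
    - [45, [0, 0, 0], [0, 0, 0]]
    - [45, [0, 0, 0], [0, 0, 0]]
    - [45, [0, 0, 0], [0, 0, 0]]
    - [45, [-10, 0, 0], [0, 0, 0]]
    - [45, [-30, 0, 0], [0, 0, 0]]
    - [45, [-50, 0, 0], [0, 0, 0]]
    - [45, [-50, 0, 0], [0, 0, 0]]
    - [45, [-30, -40, 0], [0, 0, 0]]
    - [45, [0, -40, 0], [0, 0, 0]]

```text
time: 19.05
ee_pos: [0.4539, 0.3223, 0.219]
tcp_rot: [1.218, 1.204, -1.199]
wrist_force: [-0.4, 0.3, 0.4]
grip_width: 0.0452
```

```bash
python3 - <<'E'
from h import *
a=read_camera("scene");b=read_camera("top");w=read_camera("wrist")
cv2.imwrite("pics/both2.png",np.vstack([np.hstack([a[40:300,100:400],b[130:390,60:360]]),cv2.resize(w,(600,450))[150:450]])[:,:,::-1])
E
```

```text
(no output)
```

View pics/both2.png

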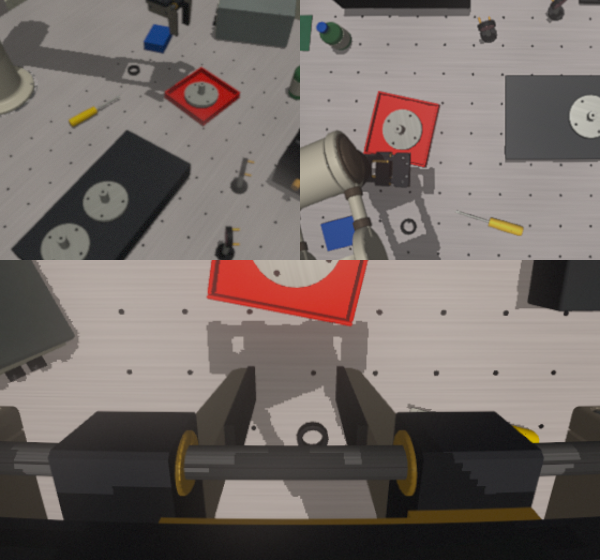

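The flange stands centred and upright in the tray (top view about (401,129) in a tray centred at about (402,129)). The sound flanges and the mounts are untouched and the gripper is clear.

```bash
python3 -c "
from bench import *
s=sense();print(s['time'],s['wrist_force']);print(job_done())"
```

```text
19.2 [-0.51944541 -0.86814079 -0.00394768]
the job is handed in; nothing more can be done
None
```

The left flange was the warped one. I rocked it under the finger, lifted it by its post, set it down in the red tray and handed the job in at 19.2 s. No verdict was reported.

- **Finding it:** The right and mid flanges, each pressed on two sides a quarter turn apart, all held firm with the tool point (TCP) at about 91.2–91.4 mm.
    - On its −y (raised) side the left flange made contact at about 91.7 mm, gave way at about 1 N and held firm at 89.9 mm under 8 N for several tenths of a second.
    - On its +y side it showed no contact at 90.2 mm and was firm at 89.9 mm, so that is the lowered side.
- **Placing it:** It touched down in the tray with roughly 10 N. The last pictures show it centred and upright in the tray with the gripper clear. The sound flanges and mirror mounts in view look unmoved, judged by eye only.
- **What went wrong:** I sent the first press as several calls without checking in between. It reached 20.9 N on the right flange, above the advised 15 N but below the fail limit of about 26 N. All later presses stayed below 9 N.

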